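Shorten a trolley leg to its next spring-button hole

TASK

The telescoping trolley leg held in the bench clamp is one hole too long. Squeeze its spring button flush and slide the outer tube towards the clamp until the button snaps out through the next hole, the one in the foot piece, then let go. Do not force the tube against the button: stop as soon as it has snapped in, and leave the things lying around where they are.

Things in the scene. Friction and masses are not known exactly. Their poses are not given: they have to be found in the camera images.
- tube_grip (a point): On the leg's centre line at the outer tube's first hole, 100 mm above the worktop; the button starts in this hole. The leg lies level: a square aluminium outer tube, 26 mm across, sliding on a steel inner tube held in the clamp. Axes: y along the leg to the clamp, x across it (away from the robot), z up. Moves with the tube. Bare tube: 30 mm to the clamp side, 25 mm or more to the foot side.
- button_tip (a point): Tip of the spring button: an 8 mm round steel pin, end coned over 3.5 mm, pointing along -x of tube_grip (robot's side) from the inner tube through an 11 mm hole. Out, its tip is 18 mm from the centre line, 5 mm proud of the outer tube's upright face (2.5 mm of the foot piece's). Does not move along the leg, but for the rubber's give. Spring: under 2 N to start, about 3 N when flush.
- button (a joint): How far the button is pressed in, in m: 0 fully out; 0.005 flush with the outer tube's face; 0.0075 while it runs hidden under the wall. Not pressed, it blocks the tube. Squeezing the tube across its two upright faces, pads over the button, presses it flush; a steady push of 5 to 15 N along the leg then takes the cone under the wall.
- outer_tube (a joint): How far the outer tube is slid towards the clamp, in m: 0 at the start. The second hole, in the foot piece, reaches the button somewhere between 0.065 and 0.095; where is not known beforehand. Sliding takes about 2 to 4 N; once the button has snapped in, the tube is blocked and the force rises. End stop at 0.105.
- clamp_face (a point): Middle of the clamp's face that looks along the leg at the outer tube, 100 mm above the worktop; the clamp's top with its knob is 134 mm high. The inner tube sits in rubber there: it gives about 1 mm per 6 N along the leg and springs back.
- foot_end (a point): Outer end of the leg's round black rubber foot (40 mm across), on the centre line; moves with the outer tube. The foot piece, a grey plastic square sleeve 31 mm across and 85 mm long between the bare tube and the rubber, has the second hole on its robot-side face, 40 mm from its clamp-side end; it is screwed in or out by up to 15 mm either way.
- pen: Bystander: a ball pen, 139 mm long, 12 mm high, lying just in front of the leg; origin at the centre of its underside.
- stapler: Bystander: a small black stapler 105 x 26 x 31 mm lying near the leg; origin at the centre of its underside.
- tub: Bystander: a round lidded tub 89 mm across, 52 mm high, at the left; origin at the centre of its underside.
- tape: Bystander: a black tape dispenser 140 x 52 x 78 mm, at the right; origin at the centre of its underside.

How it is judged:
By the outcome, as a careful person would: the job done as asked, in the order asked, and still so for the second after the job is handed in, with the robot touching nothing.
It also fails if it takes over 35 s, if anything falls off the work surface, if the arm or the gripper's body presses on something with over 40 N, if the wrist force passes 120 N, or if a joint passes its speed limit or range.

ROBOT

A 6-joint arm with a two-finger parallel gripper is mounted at the origin on a cart in front of the work surface, level with it; the furniture and walls round the work are solid. World frame = base frame: x ahead of the robot, y to its left, z up, the work surface at z = 0. Lengths are in m, angles in rad, forces in N, time in s.
With the tool pointing down it reaches from about 0.25 to 0.775 m from the base axis. Payload 4 kg.
Tool frame: the origin (TCP) lies at the very end of the fingers, on their centre line; the grasp point (between the pads) lies 19 mm behind it; z points along the fingers, y is the line along which they close (so a half turn about z gives the same grasp; the last joint's range is limited). The gripper opens to 94 mm and grips with 3 to 60 N. Pads are 16 mm wide; open, the fingers measure 119 mm over their backs; the gripper's body (75 mm by 177 mm) begins 78 mm behind the grasp point.
Start: joints at [1.073, 0.087, 1.371, -0, 1.684, -0.103], TCP at [0.212, 0.508, 0.206] pointing down, gripper open.
Joint ranges: [-3.1, 3.1], [-0.76, 2.03], [0.27, 2.55], [-1.08, 4.22], [0.17, 2.65], [-2.57, 2.57]. Speed limits (rad/s): [2.79, 2.79, 3.14, 3.14, 3.14, 3.14].

INTERFACE

Orientations are given as [roll, pitch, yaw] about the fixed x, y, z axes, in that order (R = Rz(yaw) Ry(pitch) Rx(roll)).
In Python, from bench import robot, vision gives the robot as it stands.
- The arm moves only by the shell command python3 -m crank 'ROWS'. ROWS is JSON, a list of rows, each a list of 3 entries, a list of its own where there are three numbers: the closure, from 0 (fully open) to 1 (shut), then the shift along the tool's x, y, z in m, then the turn, a rotation vector about the tool's x, y, z in degrees. A call has 1 to 8 rows; each row shifts and turns the commanded pose from where the row before left it, along the tool's axes as they then stand; what a row does not reach is not made up. A row lasts 1/10 s, in which the tool goes at most 50 mm and 8.59 degrees, less where a joint would pass 70% of its speed; a pose out of reach is approached as far as the arm can. A call with a gripper value outside its range is refused whole. The fingers move at their own pace and stop on an object; the grip force is fixed at half the most. Time passes only in rows, so rows that do not move let the fingers close. It gives the time, the measured TCP pose, the force, the opening and the grip force at its end, in the units of the state.
- robot.get_obs(): the state, without advancing time (a new reading comes with each control period).
- vision.snapshot(name): name is "side" or "top"; returns a dict with "color" (480x640x3 uint8, red, green, blue), "z_map" (480x640 float32, m along the optical axis (not along the pixel's ray), 0 where there is no reading), "fx", "fy", "cx", "cy" (pixels), "R" (3x3) and "t" (3): a world point X has camera coordinates R X + t. Camera axes: x right, y down, z forward; pixel columns grow to the right and rows downward; lengths in m; the calibration is good to about 2 mm. A picture is of the moment at which its call begins.
- robot.close_job(): hands the job in; it is judged then, once.
The state is a dict: "time": time; "joint_positions": joint angles; "qvel": joint speeds; "joint_torque": joint torques, N m; "tool_pos": TCP position; "ee_rot": TCP orientation; "wrist_force": force on the tool from outside, world axes, zero at the start; "wrist_torque": the same for the moment, N m; "width": finger opening in m; "finger_force": force on a finger pad.
Only numpy, scipy, OpenCV 4.12 (cv2) and the standard library are available. Lean on these libraries where they do the work, as an engineer would, in place of code of your own. Each camera call takes 0.05 s, during which the arm holds its last target. There are 200 camera calls.

## Working session

There is one attempt and no reset: what is moved stays moved. The work goes in short steps, Python scripts to look and compute and a shell command to move; the robot and the scene stay as the last step left them, time stands still between calls to the robot, and variables do not carry over. Pictures are saved under pics/ and viewed, at most 10 in all, crops included, and the job is handed in when it is done.

```bash
mkdir -p pics
cat > h.py <<'E'
import numpy as np,cv2
from bench import robot,vision
def snap(n,f=None):
    s=vision.snapshot(n)
    if f: cv2.imwrite(f'pics/{f}.png',s['color'][:,:,::-1])
    return s
def world(s):
    z=s['z_map'];v,u=np.mgrid[:480,:640]
    P=np.stack([(u-s['cx'])/s['fx']*z,(v-s['cy'])/s['fy']*z,z],-1)
    W=(P-np.array(s['t']))@np.array(s['R']); W[z==0]=np.nan
    return W
E
python3 - <<'E'
from h import *
for n in('top','side'):
    s=snap(n,n+'1'); np.savez(f'{n}1.npz',**s)
    print(n,s['fx'],s['cx'],s['cy'],np.round(s['R'],3).tolist(),np.round(s['t'],3))
print(robot.get_obs())
E
```

```text
top 612.180884031426 322.00986730670036 239.70538989478135 [[0.015, -1.0, 0.01], [-0.981, -0.016, -0.195], [0.195, -0.007, -0.981]] [-0.079  0.506  1.079]
side 500.39980251315006 316.3877793039165 247.20237857563728 [[0.315, -0.949, 0.003], [-0.823, -0.274, -0.498], [0.473, 0.154, -0.867]] [-0.24   0.437  0.777]
{'time': 0.1, 'joint_positions': array([ 1.07288430e+00,  8.78671121e-02,  1.37205849e+00, -1.29625259e-05,
        1.68363014e+00, -1.03112650e-01]), 'qvel': array([ 0.0008143 , -0.00109509, -0.00109893,  0.00015812, -0.00013173,
        0.00079249]), 'joint_torque': array([ 2.47960772e-03, -3.41251552e+01, -3.03302014e+01,  7.19899801e-02,
        3.03295429e-02, -9.72342173e-05]), 'tool_pos': array([0.2113216 , 0.50725033, 0.20445153]), 'ee_rot': array([-3.13963867e+00, -1.89245831e-04,  2.74679165e+00]), 'wrist_force': array([ 0.93013176, -0.00600892, -0.13460512]), 'wrist_torque': array([-0.02082206, -0.01804042, -0.00147927]), 'finger_force': 0.0, 'width': 0.09399512427342326}
```

View pics/top1.png

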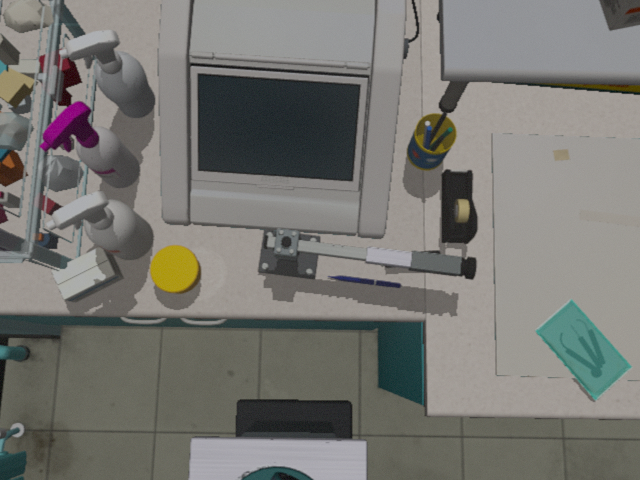

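View pics/side1.png

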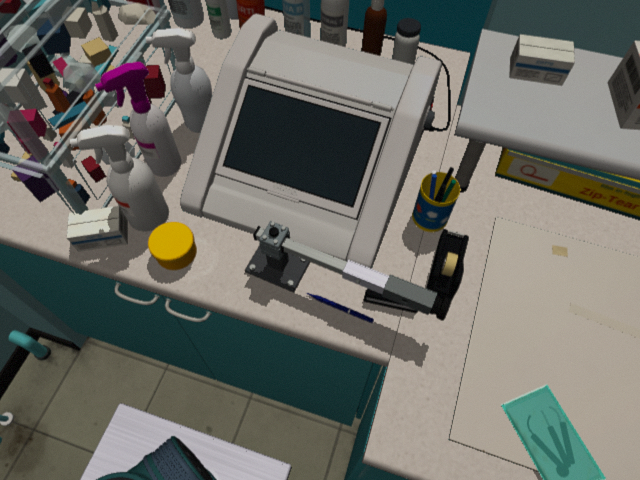

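The top view shows the clamp knob at (287,243), inner tube columns 300–367, light bare tube 367–410, grey foot piece 410–462 and the rubber to 475. The pen is at (365,281) and the tape at (458,205). In the side view the stapler lies under the leg at (390,300).

Run:
```python
from h import *
s=dict(np.load('top1.npz'));W=world(s)
for u in list(range(300,480,6)):
    col=W[225:290,u]; m=(col[:,2]>.085)&(col[:,2]<.125)&(col[:,0]<.6)
    if m.sum(): 
        c=col[m]; g=s['color'][225:290,u][m].mean(0)
        print(u,np.round([c[:,0].min(),c[:,0].max(),np.median(c[:,1]),np.median(c[:,2])],4),g.round(),np.where(m)[0][[0,-1]]+225)
for n,(u,v) in dict(knob=(287,243),pen0=(330,277),pen1=(400,286),tub=(175,269),tape=(458,205),mon=(300,220),mon2=(380,225),tapeb=(458,238)).items(): print(n,W[v,u].round(3))
crop=[cv2.resize(s['color'][215:305,260:490],None,fx=3.4,fy=3.2,interpolation=2)]
s=dict(np.load('side1.npz'));crop+=[cv2.resize(s['color'][215:345,240:470],None,fx=3.4,fy=2.3,interpolation=2)]
h=crop[0].shape[0]; im=np.vstack(crop)[:600]
cv2.imwrite('pics/c1.png',im[:,:,::-1])
```

```text
300 [ 0.4754  0.5071 -0.032   0.1088] [110. 111. 109.] [233 252]
306 [ 0.4744  0.4936 -0.0426  0.1105] [131. 132. 130.] [241 253]
312 [ 0.4735  0.4934 -0.0531  0.111 ] [136. 137. 134.] [241 253]
318 [ 0.4721  0.4911 -0.0636  0.1108] [133. 134. 131.] [242 254]
324 [ 0.4707  0.4903 -0.0741  0.1092] [134. 136. 133.] [243 255]
330 [ 0.4699  0.4879 -0.0845  0.1114] [135. 136. 133.] [244 256]
336 [ 0.4686  0.4886 -0.095   0.1096] [137. 138. 135.] [244 256]
342 [ 0.4675  0.4867 -0.1054  0.1104] [134. 134. 131.] [245 257]
348 [ 0.466   0.4844 -0.1158  0.1101] [137. 138. 134.] [246 258]
354 [ 0.4646  0.4839 -0.1263  0.1093] [136. 137. 134.] [247 259]
360 [ 0.4639  0.484  -0.1367  0.11  ] [139. 140. 137.] [247 259]
366 [ 0.4594  0.4822 -0.1472  0.1094] [137. 137. 138.] [248 262]
372 [ 0.4582  0.4838 -0.1573  0.113 ] [158. 156. 162.] [247 263]
378 [ 0.4575  0.4821 -0.1677  0.1126] [155. 153. 159.] [248 264]
384 [ 0.4539  0.482  -0.1782  0.1129] [154. 153. 159.] [248 265]
390 [ 0.4546  0.4803 -0.1886  0.1128] [158. 157. 163.] [249 265]
396 [ 0.4535  0.4792 -0.1989  0.1129] [158. 156. 162.] [250 
[... 336 characters left out ...]
.4736 -0.2607  0.1158] [93. 96. 95.] [253 272]
438 [ 0.4429  0.4747 -0.2712  0.1156] [90. 93. 92.] [253 273]
444 [ 0.4418  0.4728 -0.2816  0.1151] [91. 94. 93.] [254 274]
450 [ 0.4403  0.4716 -0.2918  0.1157] [92. 96. 94.] [255 275]
456 [ 0.4394  0.4692 -0.302   0.1159] [93. 96. 95.] [256 275]
462 [ 0.438   0.4692 -0.3124  0.115 ] [45. 43. 41.] [257 275]
468 [ 0.433   0.4697 -0.3233  0.1141] [39. 38. 36.] [257 278]
474 [ 0.4342  0.4693 -0.3331  0.117 ] [53. 51. 49.] [257 277]
knob [ 0.484 -0.011  0.133]
pen0 [ 0.446 -0.087 -0.003]
pen1 [ 0.429 -0.219  0.011]
tub [0.448 0.195 0.056]
tape [ 0.571 -0.318  0.075]
mon [ 0.545 -0.029  0.048]
mon2 [ 0.538 -0.178  0.048]
tapeb [ 0.519 -0.327  0.028]
```

View pics/c1.png

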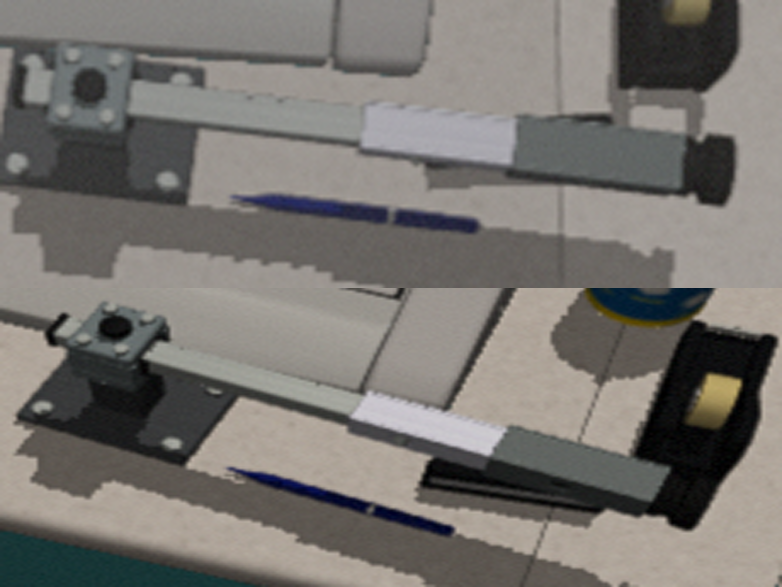

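The crop shows the light bare tube, the grey foot piece, and the stapler under the leg. The button may be just visible on the robot-side face at about (405,440). I'll fit the leg and look for the button in the side view.

Run:
```python
from h import *
s=dict(np.load('top1.npz'));
def proj(s,X): c=s['R']@X+s['t']; return np.array([s['fx']*c[0]/c[2]+s['cx'],s['fy']*c[1]/c[2]+s['cy']])
def ray(s,uv,z):
    d=s['R'].T@np.array([(uv[0]-s['cx'])/s['fx'],(uv[1]-s['cy'])/s['fy'],1]); o=-s['R'].T@s['t']; return o+d*(z-o[2])/d[2]
S=dict(np.load('side1.npz'))
# top-face masks -> minAreaRect corners
for n,c in(('top',s),('side',S)):
    im=c['color'].astype(int);W=world(c)
    br=im.mean(2); near=(W[...,2]>.08)&(W[...,2]<.13)&(W[...,1]<-.12)&(W[...,1]>-.36)&(W[...,0]<.52)
    for nm,m,z in(('bare',near&(br>145),.113),('foot',near&(br>75)&(br<115)&(W[...,1]<-.2),.1155)):
        m=m.astype(np.uint8); m=cv2.morphologyEx(m,cv2.MORPH_OPEN,np.ones((3,3)))
        cs,_=cv2.findContours(m,0,2); k=max(cs,key=cv2.contourArea)
        b=cv2.boxPoints(cv2.minAreaRect(k)); P=np.array([ray(c,q,z) for q in b]); C=P.mean(0)
        e=P[1]-P[0],P[2]-P[1]; l=max(e,key=np.linalg.norm); l=l*np.sign(l[1])
        print(n,nm,b.round().tolist(),'C',C.round(4),'L',np.linalg.norm(e,axis=1).round(4),'slope',(l[0]/l[1]).round(4),'ends',(C+l/2).round(4),(C-l/2).round(4))
d=np.array([.110,.994,0]);n=np.array([.994,-.110,0])
g=np.array([.469,-.176,.1])
print('exp tip side',proj(S,g-n*.018),'2nd hole',proj(S,g-n*.0155-d*.088))
cr=cv2.resize(S['color'][255:315,335:445],None,fx=7,fy=7,interpolation=cv2.INTER_CUBIC)
cr=cv2.convertScaleAbs(cr,alpha=1.3,beta=10)
cv2.imwrite('pics/c2.png',cr[:,:,::-1])
```

```text
top bare [[350.0, 258.0], [351.0, 244.0], [411.0, 251.0], [409.0, 266.0]] C [ 0.4702 -0.172   0.113 ] L [0.0258 0.1048] slope 0.116 ends [ 0.4763 -0.1199  0.113 ] [ 0.4642 -0.2241  0.113 ]
top foot [[410.0, 267.0], [412.0, 250.0], [462.0, 256.0], [460.0, 274.0]] C [ 0.459  -0.2678  0.1155] L [0.0307 0.0864] slope 0.1146 ends [ 0.4639 -0.2249  0.1155] [ 0.4541 -0.3107  0.1155]
side bare [[328.0, 265.0], [333.0, 253.0], [388.0, 276.0], [384.0, 288.0]] C [ 0.4709 -0.1732  0.113 ] L [0.0259 0.1058] slope 0.1113 ends [ 0.4768 -0.1206  0.113 ] [ 0.4651 -0.2257  0.113 ]
side foot [[383.0, 288.0], [389.0, 274.0], [437.0, 293.0], [431.0, 307.0]] C [ 0.4608 -0.2683  0.1155] L [0.0302 0.0866] slope 0.1122 ends [ 0.4657 -0.2252  0.1155] [ 0.456  -0.3113  0.1155]
exp tip side [354.59583439 283.36452248] 2nd hole [402.48601844 301.52283805]
```

View pics/c2.png

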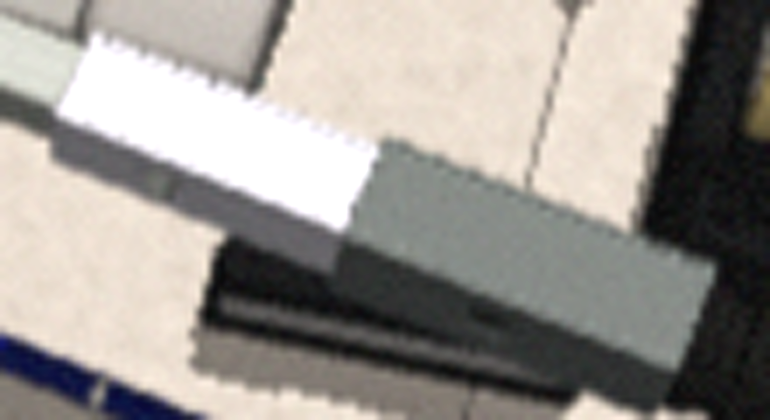

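```bash
python3 -m crank '[[0,[0,0,0],[0,0,8.5]],[0,[0,0,0],[0,0,8.5]],[0,[0,0,0],[0,0,8.5]],[0,[0,0,0],[0,0,8.5]],[0,[0,0,0],[0,0,8.5]],[0,[0,0,0],[0,0,8.5]],[0,[0,0,0],[0,0,8.5]],[0,[0,0,0],[0,0,8.5]]]'
```

```text
time: 0.9
tool_pos: [0.2114, 0.5074, 0.2048]
ee_rot: [-3.141, 0.001, 1.554]
wrist_force: [-0.2, 0.4, 0.0]
width: 0.0941
finger_force: 0.0
```

The crop shows the button at (160,183), which is side pixel (357.9,281.1). The second hole is at (487,316), which is pixel (404.6,300.1).

Run:
```python
from h import *
S=dict(np.load('side1.npz'))
def ray(s,uv,z):
    d=s['R'].T@np.array([(uv[0]-s['cx'])/s['fx'],(uv[1]-s['cy'])/s['fy'],1]); o=-s['R'].T@s['t']; return o+d*(z-o[2])/d[2]
d=np.array([.1128,1,0]);d/=np.linalg.norm(d);n=np.array([d[1],-d[0],0])
b=ray(S,(357.9,281.1),.1);h=ray(S,(404.6,300.1),.1)
C=np.array([.4705,-.1726,0]) # on centre line
print(b,h,'off line',(b-C)@n,(h-C)@n,'sep',(b-h)@d)
F=np.array([.465,-.225,0])
print('button along from foot joint',(b-F)@d,'hole',(h-F)@d)
g=C+d*((b-C)@d);print('grip',g,'yaw',np.arctan2(d[1],d[0]))
p=robot.get_obs()['tool_pos'];print('shift',(g-p)@d,(g-p)@n)
```

```text
[ 0.4571767  -0.17830305  0.1       ] [ 0.44765833 -0.26460177  0.1       ] off line -0.012600089628359826 -0.012385320663843607 sep 0.08682177636047174
button along from foot joint 0.04552576110971215 hole -0.04129601525075959
grip [ 0.46969738 -0.17971539  0.        ] yaw 1.4584711236721268
shift -0.6538292023602887 0.33371916441082516
```

```bash
python3 -m crank '[[0,[0,0,0],[0,0,5.5]],[0,[-0.042,0.021,0],[0,0,0]],[0,[-0.042,0.021,0],[0,0,0]],[0,[-0.042,0.021,0],[0,0,0]],[0,[-0.042,0.021,0],[0,0,0]],[0,[-0.042,0.021,0],[0,0,0]],[0,[-0.042,0.021,0],[0,0,0]],[0,[-0.042,0.021,0],[0,0,0]]]'
python3 -m crank '[[0,[-0.042,0.021,0],[0,0,0]],[0,[-0.042,0.021,0],[0,0,0]],[0,[-0.042,0.021,0],[0,0,0]],[0,[-0.042,0.021,0],[0,0,0]],[0,[-0.042,0.021,0],[0,0,0]],[0,[-0.042,0.021,0],[0,0,0]],[0,[-0.042,0.021,0],[0,0,0]],[0,[0,0,0],[0,0,0]]]'
cat > off.py <<'E'
from h import *
import sys
from scipy.spatial.transform import Rotation as Ro
o=robot.get_obs();R=Ro.from_euler('xyz',o['ee_rot']).as_matrix()
g=np.array([.4697,-.1797,.081])
print('to grip in tool',(R.T@(g-o['tool_pos'])).round(4),'yaw err deg',np.degrees(1.4585-o['ee_rot'][2]).round(2),'t',o['time'])
E
python3 off.py
```

```text
time: 1.7
tool_pos: [0.3263, 0.1979, 0.2051]
ee_rot: [3.142, -0.0, 1.465]
wrist_force: [0.9, 0.3, 0.5]
width: 0.0942
finger_force: 0.0
time: 2.5
tool_pos: [0.4416, -0.1128, 0.204]
ee_rot: [-3.139, 0.001, 1.457]
wrist_force: [-0.4, 1.6, 0.2]
width: 0.0941
finger_force: 0.0
to grip in tool [-0.0631  0.0358  0.123 ] yaw err deg 0.08 t 2.5
```

```bash
python3 -m crank '[[0,[-0.033,0.018,0],[0,0,0]],[0,[-0.032,0.018,0],[0,0,0]],[0,[0,0,0],[0,0,0]],[0,[0,0,0.03],[0,0,0]],[0,[0,0,0.03],[0,0,0]],[0,[0,0,0],[0,0,0]]]'
python3 off.py
python3 - <<'E'
from h import *
s=snap('side');c=cv2.resize(s['color'][215:335,300:450],None,fx=5,fy=5,interpolation=2);cv2.imwrite('pics/c3.png',c[:,:,::-1])
E
```

```text
time: 3.1
tool_pos: [0.4668, -0.1738, 0.1406]
ee_rot: [-3.132, -0.004, 1.465]
wrist_force: [-0.2, 0.0, -0.8]
width: 0.0942
finger_force: 0.0
to grip in tool [-0.0058  0.0041  0.0596] yaw err deg -0.37 t 3.1
```

View pics/c3.png

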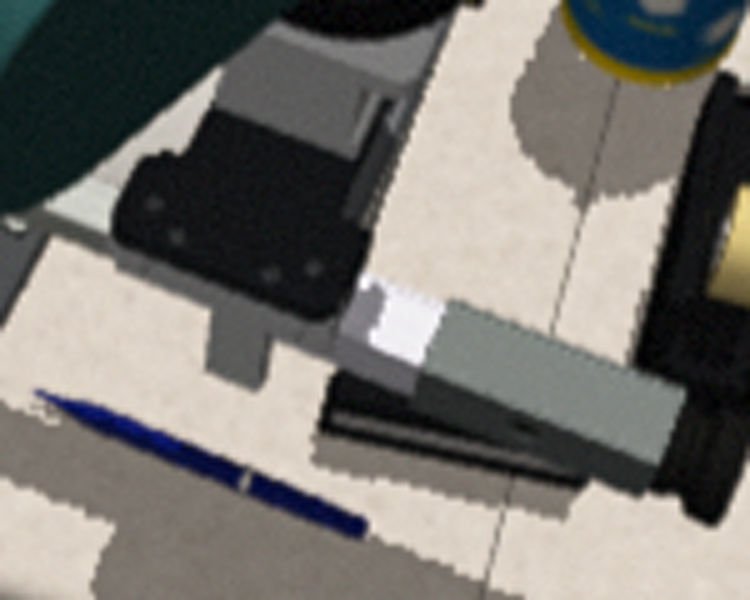

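The crop shows the gripper straddling the bare tube. The robot-side finger is at (240,345), clear of the pen. I'm descending the rest of the way.

```bash
python3 -m crank '[[0,[-0.008,0.004,0],[0,0,0]],[0,[0,0,0.03],[0,0,0]],[0,[0,0,0.03],[0,0,0]],[0,[0,0,0],[0,0,0]],[0,[0,0,0],[0,0,0]]]'; python3 off.py; for i in 1; do python3 -m crank '[[0,[0,0,0],[0,0,0]]]' >/dev/null; python3 off.py;done
```

```text
time: 3.65
tool_pos: [0.4741, -0.1856, 0.0871]
ee_rot: [3.14, 0.001, 1.464]
wrist_force: [0.5, 0.2, -0.4]
width: 0.0942
finger_force: 0.0
to grip in tool [ 0.0054 -0.005   0.0061] yaw err deg -0.32 t 3.65
to grip in tool [ 0.0057 -0.0059  0.0073] yaw err deg -0.32 t 3.75
```

```bash
python3 -m crank '[[0,[0.0035,-0.005,0.006],[0,0,0]],[0,[0,0,0],[0,0,0]],[0,[0,0,0],[0,0,0]],[0,[0,0,0],[0,0,0]]]'; python3 off.py
```

```text
time: 4.15
tool_pos: [0.4687, -0.1811, 0.0798]
ee_rot: [3.141, 0.0, 1.464]
wrist_force: [-0.8, 0.6, 0.1]
width: 0.0938
finger_force: 0.0
to grip in tool [ 0.0015  0.0008 -0.0012] yaw err deg -0.32 t 4.15
```

```bash
python3 -m crank '[[0.6,[0,0,0],[0,0,0]],[0.6,[0,0,0],[0,0,0]],[0.6,[0,0,0],[0,0,0]],[0.6,[0,0,0],[0,0,0]],[0.6,[0,0,0],[0,0,0]],[0.6,[0,0,0],[0,0,0]]]'
python3 -m crank '[[1,[0,0,0],[0,0,0]],[1,[0,0,0],[0,0,0]],[1,[0,0,0],[0,0,0]],[1,[0,0,0],[0,0,0]],[1,[0,0,0],[0,0,0]]]'; python3 off.py
```

```text
time: 4.75
tool_pos: [0.4686, -0.1811, 0.0794]
ee_rot: [3.142, -0.0, 1.464]
wrist_force: [0.6, -0.1, -0.2]
width: 0.0493
finger_force: 0.0
time: 5.25
tool_pos: [0.4703, -0.1813, 0.0794]
ee_rot: [3.138, -0.0, 1.464]
wrist_force: [4.9, -0.6, -3.5]
width: 0.0258
finger_force: 30.0
to grip in tool [ 0.0015 -0.0007 -0.0016] yaw err deg -0.3 t 5.25
```

```bash
python3 -m crank '[[1,[0.002,0.001,0],[0,0,0]],[1,[0.002,0,0],[0,0,0]],[1,[0,0,0],[0,0,0]]]';python3 -m crank '[[1,[0.002,0,0],[0,0,0]],[1,[0.002,0,0],[0,0,0]],[1,[0,0,0],[0,0,0]]]'; python3 off.py
```

```text
time: 5.55
tool_pos: [0.4706, -0.1783, 0.0794]
ee_rot: [3.14, 0.002, 1.464]
wrist_force: [2.7, -4.2, -2.7]
width: 0.0254
finger_force: 30.0
time: 5.85
tool_pos: [0.4708, -0.1762, 0.0794]
ee_rot: [3.14, 0.006, 1.463]
wrist_force: [2.7, -9.4, -3.6]
width: 0.0256
finger_force: 30.0
to grip in tool [-0.0036 -0.0007 -0.0015] yaw err deg -0.26 t 5.85
```

```bash
python3 -m crank '[[1,[0.002,0,0],[0,0,0]],[1,[0,0,0],[0,0,0]],[1,[0,0,0],[0,0,0]]]';python3 -m crank '[[1,[0.002,0,0],[0,0,0]],[1,[0,0,0],[0,0,0]],[1,[0,0,0],[0,0,0]]]'; python3 off.py
```

```text
time: 6.15
tool_pos: [0.4709, -0.1753, 0.0794]
ee_rot: [3.14, 0.008, 1.463]
wrist_force: [2.1, -11.7, -5.6]
width: 0.0259
finger_force: 30.0
time: 6.45
tool_pos: [0.471, -0.1745, 0.0794]
ee_rot: [3.14, 0.01, 1.462]
wrist_force: [1.9, -14.4, -5.0]
width: 0.0258
finger_force: 30.0
to grip in tool [-0.0053 -0.0008 -0.0015] yaw err deg -0.21 t 6.45
```

```bash
python3 -m crank '[[1,[0,0,0],[0,0,0]],[1,[0,0,0],[0,0,0]],[1,[0,0,0],[0,0,0]],[1,[0,0,0],[0,0,0]]]';python3 -m crank '[[1,[0.001,0,0],[0,0,0]],[1,[0,0,0],[0,0,0]],[1,[0,0,0],[0,0,0]],[1,[0,0,0],[0,0,0]]]'; python3 off.py
python3 - <<'E'
from h import *
s=snap('side');np.savez('s4.npz',**s);c=cv2.resize(s['color'][235:325,320:450],None,fx=6,fy=6,interpolation=2);cv2.imwrite('pics/c4.png',c[:,:,::-1])
E
```

```text
time: 6.85
tool_pos: [0.471, -0.1745, 0.0794]
ee_rot: [3.14, 0.01, 1.462]
wrist_force: [2.7, -14.6, -6.2]
width: 0.0258
finger_force: 30.0
time: 7.25
tool_pos: [0.4711, -0.1741, 0.0795]
ee_rot: [3.14, 0.011, 1.462]
wrist_force: [1.6, -16.2, -6.9]
width: 0.0257
finger_force: 30.0
to grip in tool [-0.0057 -0.0008 -0.0015] yaw err deg -0.2 t 7.25
```

View pics/c4.png

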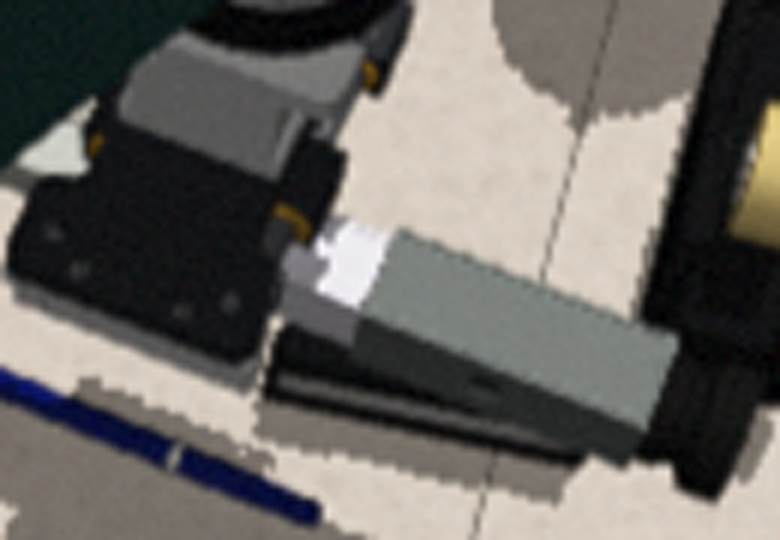

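The tube has moved about 6.5 mm with the pads, without slipping. The cone is creeping under the wall, so I'll relieve the vertical load and push a little more.

```bash
python3 -m crank '[[1,[0.001,0.001,0.002],[0,0,0]],[1,[0,0,0],[0,0,0]],[1,[0,0,0],[0,0,0]]]';python3 -m crank '[[1,[0.001,0,0.001],[0,0,0]],[1,[0,0,0],[0,0,0]],[1,[0,0,0],[0,0,0]]]'; python3 off.py
```

```text
time: 7.6
tool_pos: [0.4711, -0.1738, 0.0793]
ee_rot: [3.141, 0.013, 1.462]
wrist_force: [-4.3, -15.4, 3.4]
width: 0.0259
finger_force: 30.0
time: 7.9
tool_pos: [0.4712, -0.1735, 0.0793]
ee_rot: [3.141, 0.015, 1.462]
wrist_force: [-6.6, -16.2, 6.6]
width: 0.0258
finger_force: 30.0
to grip in tool [-0.0063 -0.0008 -0.0016] yaw err deg -0.19 t 7.9
```

```bash
python3 -m crank '[[1,[0.001,-0.001,-0.001],[0,0,0]],[1,[0.001,0,0],[0,0,0]],[1,[0,0,0],[0,0,0]]]';python3 -m crank '[[1,[0.001,0,0],[0,0,0]],[1,[0.001,0,0],[0,0,0]],[1,[0,0,0],[0,0,0]]]'; python3 off.py
```

```text
time: 8.2
tool_pos: [0.472, -0.1658, 0.0793]
ee_rot: [3.139, 0.002, 1.463]
wrist_force: [0.3, -1.0, 5.6]
width: 0.0261
finger_force: 30.0
time: 8.5
tool_pos: [0.4723, -0.1635, 0.0793]
ee_rot: [3.139, 0.003, 1.464]
wrist_force: [0.3, -3.9, 5.9]
width: 0.0258
finger_force: 30.0
to grip in tool [-0.0163 -0.0008 -0.0017] yaw err deg -0.31 t 8.5
```

It is through: the force dropped and the tube now slides at about 4 N, with 18 mm done. I'm sliding quickly to about 72 mm, then slowly.

```bash
sed -i '$a print("travel",(np.array(o["tool_pos"])-[.4703,-.1813,0])@[.112,.9937,0])' off.py
python3 -m crank '[[1,[0.004,0,-0.001],[0,0,0]],[1,[0.004,0,0],[0,0,0]],[1,[0.004,0,0],[0,0,0]],[1,[0.004,0,0],[0,0,0]],[1,[0.004,0,0],[0,0,0]],[1,[0.004,0,0],[0,0,0]],[1,[0.004,0,0],[0,0,0]]]'; python3 off.py
```

```text
time: 9.2
tool_pos: [0.4754, -0.1351, 0.0793]
ee_rot: [3.139, 0.002, 1.464]
wrist_force: [1.1, -4.5, 2.8]
width: 0.0258
finger_force: 30.0
to grip in tool [-0.045  -0.0009 -0.0016] yaw err deg -0.31 t 9.2
travel 0.046522115656771064
```

```bash
python3 -m crank '[[1,[0.004,0,0],[0,0,0]],[1,[0.004,0,0],[0,0,0]],[1,[0.004,0,0],[0,0,0]],[1,[0.003,0,0],[0,0,0]],[1,[0,0,0],[0,0,0]]]'; python3 off.py
python3 -m crank '[[1,[0.002,0,0],[0,0,0]],[1,[0.002,0,0],[0,0,0]],[1,[0.002,0,0],[0,0,0]]]'; python3 off.py
```

```text
time: 9.7
tool_pos: [0.4771, -0.1193, 0.0793]
ee_rot: [3.139, 0.0, 1.464]
wrist_force: [2.7, -2.0, 3.0]
width: 0.0258
finger_force: 30.0
to grip in tool [-0.0608 -0.001  -0.0017] yaw err deg -0.34 t 9.7
travel 0.062358351626185
time: 10.0
tool_pos: [0.4777, -0.1143, 0.0793]
ee_rot: [3.139, 0.002, 1.464]
wrist_force: [1.7, -4.8, 3.7]
width: 0.0256
finger_force: 30.0
to grip in tool [-0.0659 -0.001  -0.0016] yaw err deg -0.3 t 10.0
travel 0.0674010835713982
```

```bash
python3 -m crank '[[1,[0.002,0,0],[0,0,0]],[1,[0.002,0,0],[0,0,0]],[1,[0.001,0,0],[0,0,0]]]'; python3 off.py
```

```text
time: 10.3
tool_pos: [0.4783, -0.1092, 0.0793]
ee_rot: [3.139, 0.001, 1.464]
wrist_force: [2.0, -5.0, 4.5]
width: 0.0254
finger_force: 30.0
to grip in tool [-0.071  -0.001  -0.0016] yaw err deg -0.31 t 10.3
travel 0.07251890555543596
```

```bash
for i in 1; do python3 -m crank '[[1,[0.002,0,0],[0,0,0]],[1,[0.002,0,0],[0,0,0]],[1,[0.002,0,0],[0,0,0]]]'; python3 off.py;  done
```

```text
time: 10.6
tool_pos: [0.4789, -0.1034, 0.0793]
ee_rot: [3.139, 0.002, 1.464]
wrist_force: [2.8, -5.1, 3.6]
width: 0.026
finger_force: 30.0
to grip in tool [-0.0769 -0.001  -0.0016] yaw err deg -0.3 t 10.6
travel 0.07840456316013215
```

```bash
python3 -m crank '[[1,[0.0015,0,0],[0,0,0]],[1,[0.0015,0,0],[0,0,0]]]'; python3 off.py
```

```text
time: 10.8
tool_pos: [0.4793, -0.1004, 0.0793]
ee_rot: [3.139, 0.002, 1.464]
wrist_force: [3.2, -4.7, 2.7]
width: 0.0256
finger_force: 30.0
to grip in tool [-0.0799 -0.001  -0.0016] yaw err deg -0.3 t 10.8
travel 0.08140246493022468
```

```bash
python3 -m crank '[[1,[0.001,0,0],[0,0,0]],[1,[0.001,0,0],[0,0,0]]]'; python3 off.py
```

```text
time: 11.0
tool_pos: [0.4795, -0.0984, 0.0793]
ee_rot: [3.139, 0.001, 1.464]
wrist_force: [4.2, -5.2, 4.2]
width: 0.026
finger_force: 30.0
to grip in tool [-0.0819 -0.001  -0.0016] yaw err deg -0.3 t 11.0
travel 0.0834172510139875
```

```bash
python3 -m crank '[[1,[0.001,0,0],[0,0,0]],[1,[0.001,0,0],[0,0,0]]]'; python3 off.py
```

```text
time: 11.2
tool_pos: [0.4798, -0.0957, 0.0793]
ee_rot: [3.139, 0.0, 1.464]
wrist_force: [3.7, -2.9, 4.9]
width: 0.0259
finger_force: 30.0
to grip in tool [-0.0846 -0.0011 -0.0017] yaw err deg -0.33 t 11.2
travel 0.08616527665737202
```

```bash
python3 -m crank '[[1,[0.001,0,0],[0,0,0]],[1,[0,0,0],[0,0,0]]]'; python3 off.py
```

```text
time: 11.4
tool_pos: [0.4799, -0.0946, 0.0793]
ee_rot: [3.139, 0.0, 1.464]
wrist_force: [3.9, -2.4, 5.4]
width: 0.0261
finger_force: 30.0
to grip in tool [-0.0857 -0.0011 -0.0017] yaw err deg -0.34 t 11.4
travel 0.08718663657582766
```

Run:
```python
from h import *
s=snap('side');c=cv2.resize(s['color'][235:325,300:430],None,fx=6,fy=6,interpolation=2);cv2.imwrite('pics/c5.png',cv2.convertScaleAbs(c,alpha=1.6,beta=15)[:,:,::-1])
```

```text
(no output)
```

View pics/c5.png

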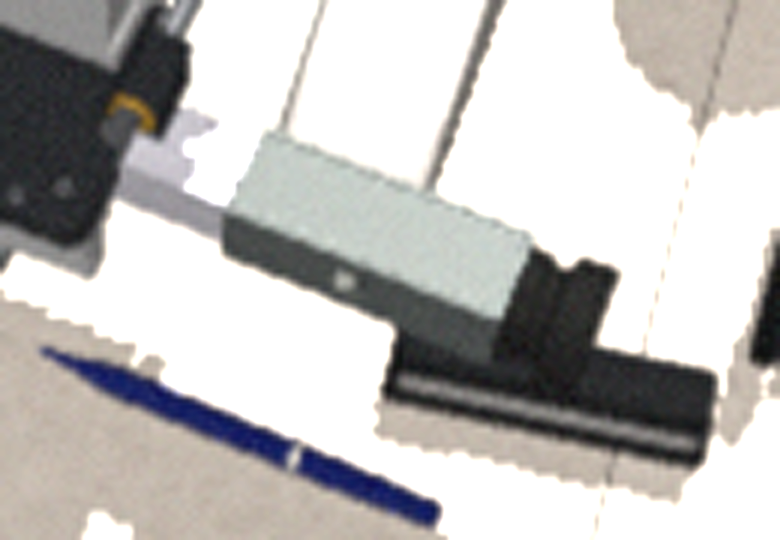

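The button now shows as a light spot at (345,280) in the foot piece's hole, which was dark before, so it has snapped in. The force is only 2.4 N. I'm letting go and lifting away.

```bash
python3 -m crank '[[0,[0,0,0],[0,0,0]],[0,[0,0,0],[0,0,0]],[0,[0,0,0],[0,0,0]],[0,[0,0,0],[0,0,0]],[0,[0,0,0],[0,0,0]],[0,[0,0,0],[0,0,0]]]'
python3 -m crank '[[0,[0,0,-0.015],[0,0,0]],[0,[0,0,-0.03],[0,0,0]],[0,[0,0,-0.03],[0,0,0]],[0,[0,0,-0.03],[0,0,0]],[0,[0,0,-0.02],[0,0,0]],[0,[0,0,0],[0,0,0]],[0,[0,0,0],[0,0,0]]]'
python3 - <<'E'
from h import *
s=snap('side');c=cv2.resize(s['color'][225:325,300:430],None,fx=6,fy=6,interpolation=2);cv2.imwrite('pics/c6.png',cv2.convertScaleAbs(c,alpha=1.6,beta=15)[:,:,::-1])
E
```

```text
time: 12.05
tool_pos: [0.4785, -0.0945, 0.0782]
ee_rot: [-3.141, -0.0, 1.464]
wrist_force: [-0.3, -0.7, 0.5]
width: 0.0702
finger_force: 0.0
time: 12.75
tool_pos: [0.4788, -0.0947, 0.203]
ee_rot: [-3.141, -0.0, 1.464]
wrist_force: [0.0, -0.4, -0.8]
width: 0.0941
finger_force: 0.0
```

View pics/c6.png

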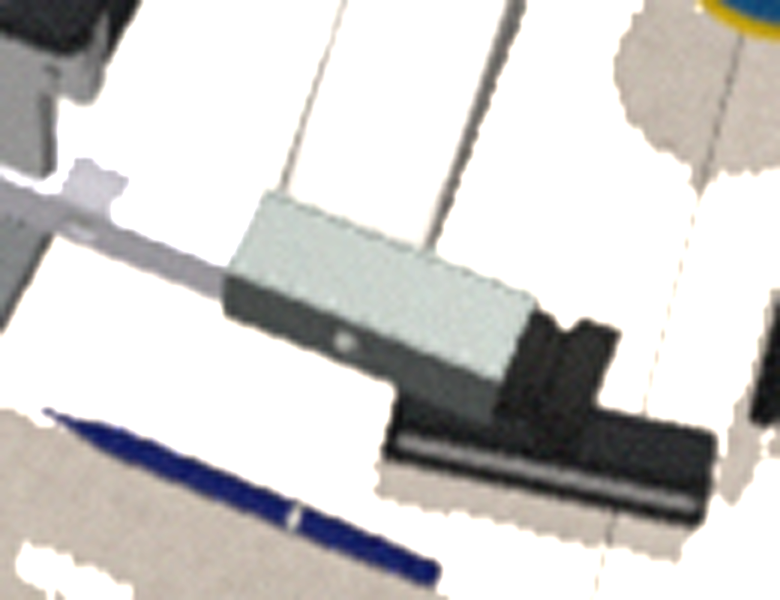

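The released leg still has the button out at (345,342) in the foot piece, and the pen and stapler have not moved. The gripper is clear, so I'm handing in.

```bash
python3 -c "
from bench import robot
print(robot.close_job())"
```

```text
the job is handed in; nothing more can be done
None
```

The leg is shortened by one hole: the button snapped out through the foot-piece hole after about 87 mm of travel, the tube was released with the gripper clear, the pen and stapler (in the final picture) had not moved, and the job was handed in at about 12.8 s.

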